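Spring in the valve housing, cover held ready for its screws

ROBOT

A 6-joint arm with a two-finger parallel gripper is mounted at the origin on a cart in front of the work surface, level with it; the furniture and walls round the work are solid. World frame = base frame: x ahead of the robot, y to its left, z up, the work surface at z = 0. Lengths are in m, angles in rad, forces in N, time in s.
With the tool pointing down it reaches from about 0.325 to 1 m from the base axis. Payload 5.1 kg.
Tool frame: the origin (TCP) lies on the centre line of the jaws, within the pads' length; the fingertips stand 8 mm ahead of it and the grasp point (between the pads) lies 11 mm behind it; z points along the fingers, y is the line along which they close (so a half turn about z gives the same grasp; the last joint's range is limited). The gripper opens to 85 mm and grips with 20 to 120 N. Pads are 22 mm wide; open, the fingers measure 114 mm over their backs; the gripper's body (76 mm by 85 mm) begins 54 mm behind the grasp point. The pads swing forward as they close: fully open they stand 13 mm farther back than shut.
Start: joints at [-1.219, 0.124, 1.65, -0, 1.367, -0.083], TCP at [0.274, -0.59, 0.239] pointing down, gripper open.
Joint ranges: [-2.61, 2.61], [-1.02, 2.33], [0.03, 2.71], [-1.35, 4.49], [0.32, 2.68], [-2.91, 2.91]. Speed limits (rad/s): [2.57, 2.57, 3.14, 3.14, 3.14, 3.14].

INTERFACE

Orientations are given as a rotation vector (axis times angle).
In Python, from bench import * gives the robot as it stands.
- The arm moves only by the tool arm_command, never from a script. Its argument "rows" is a list of rows, each an object with "offset": the shift along the tool's x, y, z in cm, a list of three; "roll": the turn about the tool's z in rad; "hand": the opening, from -1 (shut) to 1 (fully open). A call has exactly 8 rows; each row shifts and turns the commanded pose from where the row before left it, along the tool's axes as they then stand; what a row does not reach is not made up. A row lasts 1/8 s, in which the tool goes at most 62.5 mm and 10.7 degrees, less where a joint would pass 70% of its speed; a pose out of reach is approached as far as the arm can. A call is refused whole if a number of a shift passes 6.25 or a number of a turn 0.188, either way. A call with a gripper value outside its range is refused whole. The fingers move at their own pace and stop on an object; the grip force is fixed at half the most. Time passes only in rows, so rows that do not move let the fingers close, or fill a call up. It gives the time, the measured TCP pose, the force, the opening and the grip force at its end, in the units of the state.
- observe(): the state, without advancing time (a new reading comes with each control period).
- capture(name): name is "scene" or "top" or "wrist"; returns the picture (384x512x3 uint8, red, green, blue); there is no depth.
- camera_model(name): a dict with "fovy" (degrees; the focal length in pixels is half the picture's height over the tangent of half this angle, whatever the lens; pixels are square), "cx", "cy" (the principal point, pixels), "k1" (the pictures are not rectified: a ray, as slopes to the right and down, at radius r is drawn at 1 + k1 r^2 times it, then the intrinsics apply), "xyz" and "rotation" of the camera in the world. Camera axes: x right, y up, looking along -z (the intrinsics and any distortion apply to the point x, -y, -z); pixel columns grow to the right and rows downward; lengths in m; the calibration is good to about 2 mm. A picture is of the moment at which its call begins: read the wrist's pose just before it. camera_model takes no time and is no camera call; for the wrist camera it gives the pose at the moment of the call.
- hand_in(): hands the job in; it is judged then, once.
The state is a dict: "time_s": time; "joint_positions": joint angles; "dq": joint speeds; "joint_efforts": joint torques, N m; "position": TCP position; "orientation": TCP orientation; "contact_force": force on the tool from outside, world axes, zero at the start; "moment": the same for the moment, N m; "finger_gap": finger opening in m; "grip_force": force on a finger pad.
Only numpy, scipy, OpenCV 4.12 (cv2) and the standard library are available. Lean on these libraries where they do the work, as an engineer would, in place of code of your own. Each camera call takes 0.05 s, during which the arm holds its last target. There are 200 camera calls.

TASK

Set the loose short black spring, the one standing by itself on the wooden top near the cover plate, upright in the round brass-floored seat of the blue valve housing and let go of it. Then pick up the cover plate by its brass hexagonal boss and hold it level and still, boss up, about three centimetres above the top face of the housing, clear of the spring, with its four holes straight above the four threaded holes (either way round), so that the screws can be started. Finish while still holding it there, without setting it down or letting go, and leave everything else on the bench where it is.

Things in the scene. Friction and masses are not known exactly. Their poses are not given: they have to be found in the camera images.
- spring_center (a point): centre (9.5 mm above its foot) of the loose short black coil spring, 36 mm across, 19 mm high, 31 g, upright on the bench; z is its axis, up. It acts as a solid round. Similar springs stand in rows farther back; this one stands by itself in front of them, near the cover plate. In the seat only its upper 14 mm stand out, so grasp it in its upper half
- seat (a point): centre of the floor of the round spring seat, a 46 mm wide, 5 mm deep recess with a brass floor in the middle of the housing's top face. Axes are those of the housing, z up. The seat floor is 31 mm above the bench and 5 mm below the top face
- housing_hole0 (a point): mouth, level with the top face (36 mm above the bench), of the threaded hole at x +39, y +27 mm from the middle of the housing, in the housing's axes. There are four such holes, 9 mm wide, at x +-39, y +-27 mm
- housing_hole1 (a point): mouth of the threaded hole diagonally opposite, at x -39, y -27 mm
- cover_grip (a point): centre of the cover's brass hexagonal boss, 22 mm above the plate's underside; axes are the plate's. The boss is 30 mm across flats and reaches from a 42 mm wide round collar (top 11 mm above the underside) up to 34 mm, with a 12 mm wide screw end 4 mm higher. Two of its flats face along the plate's x axis, the others 60 degrees either way
- cover_hole0 (a point): centre of the cover's hole at x +39, y +27 mm, on the plate's underside (22 mm below the centre of the boss)
- cover_hole1 (a point): centre of the cover's hole diagonally opposite, at x -39, y -27 mm, on the underside
- ring_gauge_0: plain bright steel ring lying flat, 52 mm across, 16 mm high, bare ring gauge, right of the work (bystander, origin under its centre)
- ring_gauge_1: smaller bright steel ring lying flat, 44 mm across, 14 mm high, bare ring gauge, right of the work (bystander, origin under its centre)
- tape_roll: roll of black tape lying flat, 58 mm across, 19 mm high, right of the work (bystander, origin under its centre)
- small_carton: small grey carton, 64x64x70 mm, behind the housing (bystander, origin under its centre)
- hex_key: dark hex key lying flat, 33x103x6 mm, between the housing and the robot (bystander, origin under its centre)
- cover: the loose cover plate, bright metal, 100 mm (its x) by 76 mm (its y) by 8 mm thick, 0.2 to 0.3 kg, lying flat on the right part of the bench with its boss up. Four through holes 11 mm wide at x +-39, y +-27 mm. Origin at the middle of its underside, z up
- housing: the valve housing, fixed on the left part of the bench: a blue block 100 mm (its x) by 76 mm (its y) by 36 mm high with a bright drilled top face; a round port stands 7 mm out of each long side. Origin at the middle of its underside, on the bench, z up
- spring: the loose spring as a whole; origin at the middle of its foot

How it is judged:
On the way:
1. the spring stands in the seat and has been let go (horizontal distance between spring_center and seat below 0.007 m and z of spring_center in the frame of seat below 0.0125 m and angle between spring_center's own z axis and vertical below 0.1 rad and contact force between the fingers and spring below 0.2 N), for 0.2 s.
At the end, for the whole second after the job is handed in: Spring upright on the seat floor (3 mm), within 7 mm of its centre. Gripper holds the cover still, level within 0.08 rad, underside 15 to 45 mm above the top face, touching neither housing nor spring, each hole within 4 mm horizontally of a threaded hole, either way round (horizontal distance between spring_center and seat below 0.007 m and z of spring_center in the frame of seat below 0.0125 m and angle between spring_center's own z axis and vertical below 0.1 rad and ((horizontal distance between cover_hole0 and housing_hole0 below 0.004 m and horizontal distance between cover_hole1 and housing_hole1 below 0.004 m) or (horizontal distance between cover_hole0 and housing_hole1 below 0.004 m and horizontal distance between cover_hole1 and housing_hole0 below 0.004 m)) and angle between cover_grip's own z axis and vertical below 0.08 rad and z of cover_grip in the frame of housing_hole0 between 0.037 and 0.067 m and contact force between cover and housing below 0.05 N and contact force between cover and spring below 0.05 N and contact force between the fingers and cover above 1 N and linear speed of cover below 0.02 m/s); the arm keeps its last pose, push and grip.
It fails at once if a bystander (ring gauge, tape roll, carton or hex key) is moved more than 3 cm (distance of any of ring_gauge_0, ring_gauge_1, tape_roll, small_carton, hex_key from where it was at the start of the episode above 0.03 m).
It also fails if it takes over 54 s, if anything falls off the work surface, if the arm or the gripper's body presses on something with over 40 N, if the wrist force passes 120 N, or if a joint passes its speed limit or range.

## Working session

There is one attempt and no reset: what is moved stays moved. The work goes in short steps, Python scripts to look and compute and a tool call to move; the robot and the scene stay as the last step left them, time stands still between calls to the robot, and variables do not carry over. Pictures are saved under pics/ and viewed, at most 10 in all, crops included, and the job is handed in when it is done.

Besides the shell and the picture viewer there is one more tool, called after "Request:" in YAML: its name, and indented under it one key for each argument. arm_command: Moves the arm, as the interface text tells. Its arguments: {"type":"object","properties":{"rows":{"type":"array"}},"required":["rows"]}

```bash
mkdir -p pics; cat > h.py <<'E'
from bench import *
import numpy as np, cv2
from scipy.spatial.transform import Rotation as R
def rot(m):
    r=np.array(m['rotation'],float)
    return r if r.shape==(3,3) else (R.from_rotvec(r).as_matrix() if r.size==3 else R.from_quat(r).as_matrix())
def K(m):
    f=192/np.tan(np.radians(m['fovy'])/2)
    return np.array([[f,0,m['cx']],[0,f,m['cy']],[0,0,1.]])
def ray(m,px):
    p=cv2.undistortPoints(np.array(px,float).reshape(-1,1,2),K(m),np.array([m['k1'],0,0,0.]),None,None)[:,0]
    return np.c_[p[:,0],-p[:,1],-np.ones(len(p))]@rot(m).T
def px2w(m,px,z):
    d=ray(m,px);c=np.array(m['xyz']);z=np.broadcast_to(z,len(d))
    return c+d*((z-c[2])/d[:,2])[:,None]
def w2px(m,P):
    q=(np.array(P,float).reshape(-1,3)-m['xyz'])@rot(m)
    q=q*[1,-1,-1]
    return cv2.projectPoints(q,np.zeros(3),np.zeros(3),K(m),np.array([m['k1'],0,0,0.]))[0][:,0]
def snap(n,f):
    m=camera_model(n);im=capture(n);cv2.imwrite(f'pics/{f}.png',im[...,::-1]);return m,im
E
python3 - <<'E'
from h import *
a=[]
for n in('scene','top'):
    m,im=snap(n,n+'0');print(m);a.append(cv2.resize(im[...,::-1],(800,600),interpolation=cv2.INTER_CUBIC)); cv2.imwrite(f'pics/{n}0b.png',a[-1])
print(observe())
E
```

```text
{'fovy': 57.29753377825268, 'cx': 255.71603787397544, 'cy': 189.30429188825943, 'k1': -0.009654249994405461, 'xyz': array([-0.27639641, -0.68212057,  0.53489381]), 'rotation': array([ 1.01857065, -0.54789304, -0.8867255 ])}
{'fovy': 54.0883761852955, 'cx': 261.0053467984163, 'cy': 187.80542377952403, 'k1': -0.00141297877157012, 'xyz': array([ 0.34095275, -0.1260291 ,  1.14148076]), 'rotation': array([ 0.12631076, -0.13478567, -1.59470678])}
{'time_s': 0.1, 'joint_positions': array([-1.21860450e+00,  1.24452441e-01,  1.65155272e+00,  2.51856380e-07,
        1.36750280e+00, -8.25927369e-02]), 'dq': array([ 0.0005266 , -0.00266856, -0.0021045 ,  0.00061225,  0.00112589,
       -0.00028697]), 'joint_efforts': array([ 2.43633631e-04, -4.24928355e+01, -3.66654897e+01, -1.48100221e-04,
        3.90195142e-03,  1.20918332e-05]), 'position': array([ 0.27357965, -0.58902298,  0.23815877]), 'orientation': array([-3.06579635e+00, -6.77181877e-01,  4.03697100e-04]), 'contact_force': array([ 0.07438154,  0.5019704 , -0.4730999 ]), 'moment': array([ 0.05960343, -0.01145163,  0.01498858]), 'grip_force': 0.0, 'finger_gap': 0.08515206675943736}
```

View pics/top0b.png

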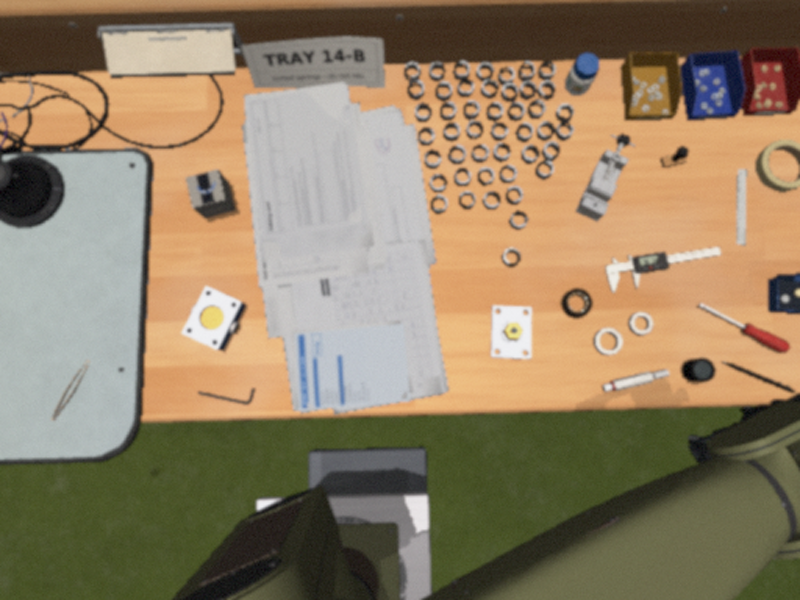

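View pics/scene0b.png

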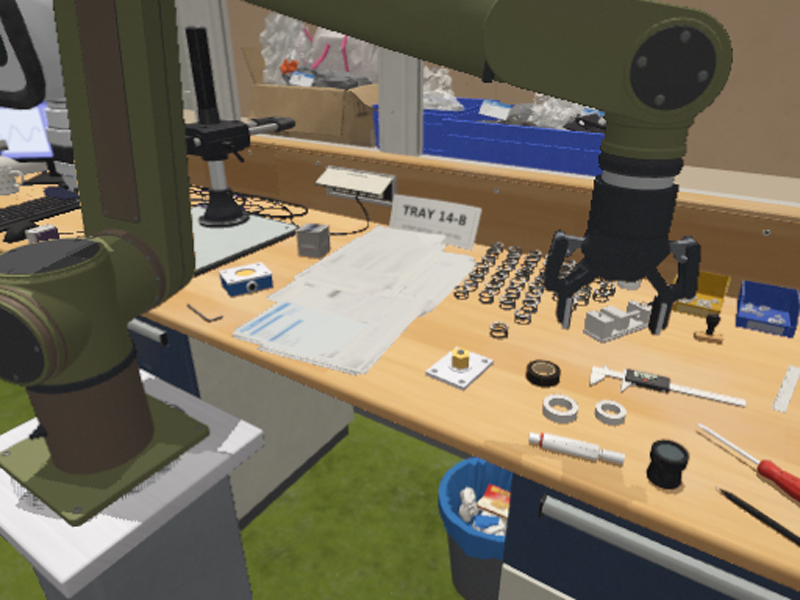

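The top picture (800x600 scale) shows the lone spring at (511,257), the cover boss at (512,331), and the housing seat at (212,317), turned about 30°. The tape is at (577,303), the rings at (608,341) and (641,323), the carton at (210,193), and the hex key at (228,396).

```bash
python3 - <<'E'
from h import *
m=camera_model('top')
P=np.array([[511,257],[512,331],[212,317],[518,219],[210,287],[245,300],[215,350],[182,332]])*.64
print(px2w(m,P,[.012,.034,.031,.012,.036,.036,.036,.036]).round(4))
o=observe();print(R.from_rotvec(o['orientation']).as_matrix().round(3))
w=camera_model('wrist');Rt=R.from_rotvec(o['orientation']).as_matrix()
print(w, (Rt.T@(w['xyz']-o['position'])).round(4),(Rt.T@rot(w)).round(3))
E
```

```text
[[ 0.5968 -0.3401  0.012 ]
 [ 0.4485 -0.3296  0.034 ]
 [ 0.4914  0.2388  0.031 ]
 [ 0.6739 -0.3584  0.012 ]
 [ 0.5485  0.2426  0.036 ]
 [ 0.5216  0.1754  0.036 ]
 [ 0.4281  0.2299  0.036 ]
 [ 0.4638  0.2929  0.036 ]]
[[ 0.907  0.421 -0.001]
 [ 0.421 -0.907  0.002]
 [ 0.    -0.002 -1.   ]]
{'fovy': 69.59885222652714, 'cx': 259.4094871550226, 'cy': 188.5345107399689, 'k1': -0.05568357767760177, 'xyz': array([ 0.34810745, -0.55468206,  0.37324331]), 'rotation': array([-0.28692205,  0.18508078, -1.12470896])} [ 0.0821 -0.     -0.1351] [[ 0.001  0.948  0.318]
 [ 1.    -0.001 -0.   ]
 [-0.     0.318 -0.948]]
```

Request:
arm_command:
  rows:
    - {"offset": [5.7,-1.3,0.5],"roll": 0,"hand": 1}
    - {"offset": [5.7,-1.3,0.5],"roll": 0,"hand": 1}
    - {"offset": [5.7,-1.3,0.5],"roll": 0,"hand": 1}
    - {"offset": [5.7,-1.3,0.5],"roll": 0,"hand": 1}
    - {"offset": [5.7,-1.3,0.5],"roll": 0,"hand": 1}
    - {"offset": [5.7,-1.3,0.5],"roll": 0,"hand": 1}
    - {"offset": [4.5,-1.0,0.5],"roll": 0,"hand": 1}
    - {"offset": [0,0,0],"roll": 0.18,"hand": 1}

```text
time_s: 1.1
position: [0.5895, -0.3437, 0.2027]
orientation: [-3.114, -0.398, 0.002]
contact_force: [-0.0, -1.3, 0.1]
finger_gap: 0.0853
grip_force: 0.0
```

Request:
arm_command:
  rows:
    - {"offset": [0,0,0],"roll": 0.18,"hand": 1}
    - {"offset": [0,0,0],"roll": 0.076,"hand": 1}
    - {"offset": [0,0,0],"roll": 0,"hand": 1}
    - {"offset": [0,0,0],"roll": 0,"hand": 1}
    - {"offset": [0,0,0],"roll": 0,"hand": 1}
    - {"offset": [0,0,0],"roll": 0,"hand": 1}
    - {"offset": [0,0,0],"roll": 0,"hand": 1}
    - {"offset": [0,0,0],"roll": 0,"hand": 1}

```text
time_s: 2.1
position: [0.5877, -0.3467, 0.2044]
orientation: [3.142, -0.002, 0.0]
contact_force: [0.3, -0.5, -0.5]
finger_gap: 0.0851
grip_force: 0.0
```

```bash
python3 - <<'E'
from h import *
import pickle
o=observe();print(o['time_s'],o['position'],R.from_rotvec(o['orientation']).as_matrix().round(3).tolist())
m,im=snap('wrist','w1');pickle.dump((m,im,o),open('w1.pkl','wb'))
m2=camera_model('wrist');print(m2['xyz']-m['xyz'])
print(w2px(m,[[.597,-.340,.012],[.4485,-.3296,.034]]))
cv2.imwrite('pics/w1b.png',cv2.resize(im[...,::-1],(800,600),interpolation=cv2.INTER_CUBIC))
E
```

```text
2.1 [ 0.58768652 -0.34671824  0.20437031] [[1.0, -0.001, 0.0], [-0.001, -1.0, -0.0], [0.0, 0.0, -1.0]]
[ 3.41592798e-06  4.38209281e-06 -5.77570358e-06]
[[253.8683822  159.44297697]
 [246.41483502 274.50796196]]
```

View pics/w1b.png

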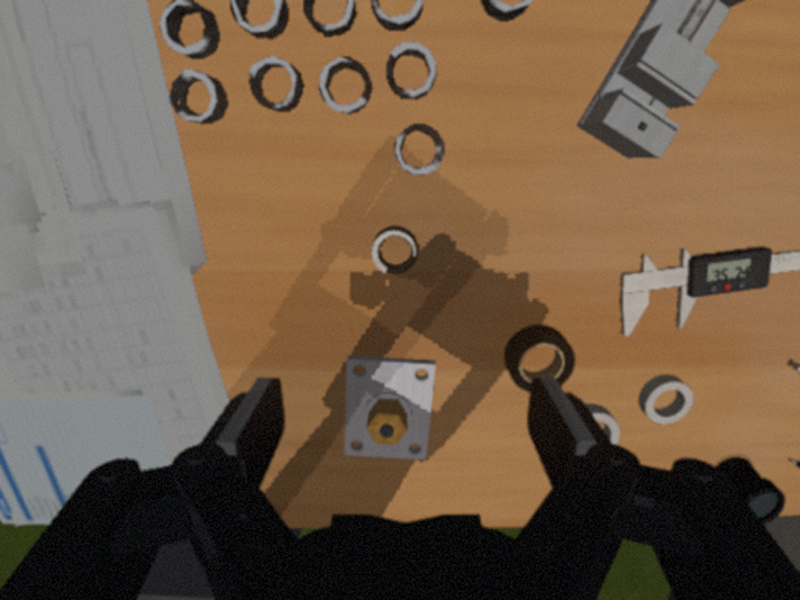

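The wrist picture (800x600 scale) shows the lone spring at (395,249). The cover's holes are at (359,370), (421,374), (355,446) and (414,450), with its long side roughly along world x. I'll fit models and overlay them zoomed.

```bash
cat >> h.py <<'E'
def circ(c,r,z,n=40):
    t=np.linspace(0,2*np.pi,n);return np.c_[c[0]+r*np.cos(t),c[1]+r*np.sin(t),0*t+z]
def holes(p):
    c,s=np.cos(p[2]),np.sin(p[2]);L=np.array([[39,27],[-39,27],[-39,-27],[39,-27]])/1e3
    return L@np.array([[c,s],[-s,c]])+p[:2]
def fit(m,px,z):
    from scipy.optimize import least_squares
    W=px2w(m,px,z)[:,:2]
    best=None
    for a in np.arange(-1.5,1.6,.25):
        def f(p):
            H=holes(p);D=W[:,None]-H[None];i=np.argmin((D**2).sum(2),1);return D[range(len(W)),i].ravel()
        r=least_squares(f,[*W.mean(0),a])
        if best is None or r.cost<best.cost:best=r
    return best.x,best.fun
def over(m,im,curves,box,s):
    x0,y0,x1,y1=box;a=cv2.resize(im[y0:y1,x0:x1,::-1],None,fx=s,fy=s,interpolation=cv2.INTER_CUBIC)
    for P,col in curves:
        q=((w2px(m,P)-[x0,y0]+.5)*s-.5)
        cv2.polylines(a,[np.round(q).astype(int).reshape(-1,1,2)],False,col,1)
    return a
E
python3 - <<'E'
from h import *
import pickle
m,im,o=pickle.load(open('w1.pkl','rb'))
p,e=fit(m,np.array([[359,370],[421,374],[355,446],[414,450]])*.64,.008);print(p,e.round(4))
s=px2w(m,[[252.8,158.9]],.019)[0];print(s)
b=px2w(m,[[247.5,275]],.034)[0];print('boss',b)
C=[(circ(h,.0055,.008),(0,0,255)) for h in holes(p)]+[(circ(p,.006,.038),(0,255,0)),(circ(p,.015,.034),(255,255,0))]
S=[(circ(s,.018,.019),(0,0,255)),(circ(s,.018,0),(0,255,0))]
A=over(m,im,C,(210,220,290,300),6);B=over(m,im,S,(230,140,275,180),7)
B=cv2.copyMakeBorder(B,0,480-B.shape[0],0,0,cv2.BORDER_CONSTANT)
cv2.imwrite('pics/f1.png',np.hstack([A,B]))
E
```

```text
[ 0.44829065 -0.33038513 -0.07657725] [ 0.0008 -0.0002  0.001   0.0001 -0.0008  0.0005 -0.001  -0.0003]
[ 0.59921076 -0.33888685  0.019     ]
boss [ 0.44773344 -0.33101018  0.034     ]
```

View pics/f1.png

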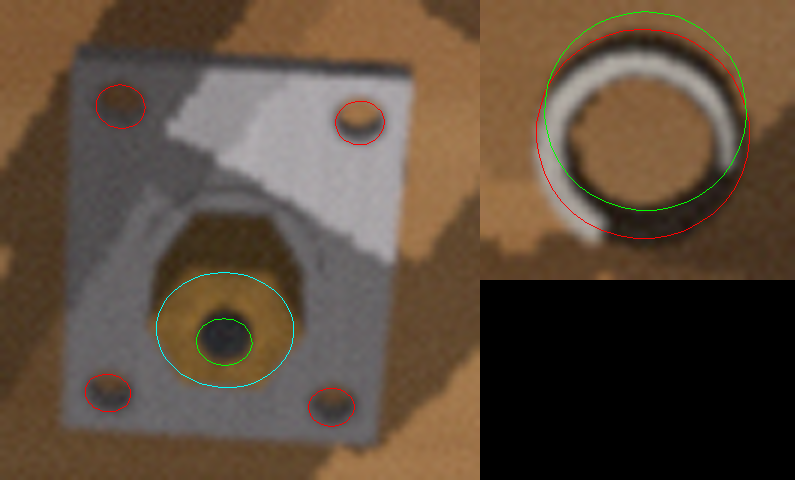

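The overlay fits the cover at (0.4483, -0.3304) with yaw -0.077, and the spring is at about (0.598, -0.339). Next I'll descend over the spring.

Request:
arm_command:
  rows:
    - {"offset": [1.0,-0.8,4],"roll": 0,"hand": 1}
    - {"offset": [0,0,5],"roll": 0,"hand": 1}
    - {"offset": [0,0,4],"roll": 0,"hand": 1}
    - {"offset": [0,0,2.5],"roll": 0,"hand": 1}
    - {"offset": [0,0,1.5],"roll": 0,"hand": 1}
    - {"offset": [0,0,0],"roll": 0,"hand": 1}
    - {"offset": [0,0,0],"roll": 0,"hand": 1}
    - {"offset": [0,0,0],"roll": 0,"hand": 1}

```text
time_s: 3.15
position: [0.5987, -0.3394, 0.0362]
orientation: [3.14, -0.002, 0.004]
contact_force: [-1.0, -1.0, 1.1]
finger_gap: 0.0852
grip_force: 0.0
```

Request:
arm_command:
  rows:
    - {"offset": [0,0,0.8],"roll": 0,"hand": 1}
    - {"offset": [0,0,0.8],"roll": 0,"hand": 1}
    - {"offset": [0,0,0.7],"roll": 0,"hand": 1}
    - {"offset": [0,0,0],"roll": 0,"hand": 1}
    - {"offset": [0,0,0],"roll": 0,"hand": 1}
    - {"offset": [0,0,0],"roll": 0,"hand": 1}
    - {"offset": [0,0,0],"roll": 0,"hand": 1}
    - {"offset": [0,0,0],"roll": 0,"hand": 1}

```text
time_s: 4.15
position: [0.5978, -0.3388, 0.0116]
orientation: [3.141, -0.002, 0.001]
contact_force: [-0.2, -0.1, -0.7]
finger_gap: 0.0856
grip_force: 0.0
```

```bash
python3 - <<'E'
from h import *
o=observe();print(o['position'],o['contact_force'],R.from_rotvec(o['orientation']).as_matrix().round(4).tolist())
m,im=snap('wrist','w2')
s=np.array([.598,-.339]);t=o['position']
cu=[(circ(s,.018,.019),(0,0,255)),(circ(s,.018,0),(0,255,0)),(circ(t,.018,.019),(255,0,0))]
cv2.imwrite('pics/w2b.png',over(m,im,cu,(120,120,400,320),2.5))
E
```

```text
[ 0.59781305 -0.33877426  0.01155374] [-0.20485729 -0.06981995 -0.73900338] [[1.0, -0.0012, 0.0003], [-0.0012, -1.0, -0.0002], [0.0003, 0.0002, -1.0]]
```

View pics/w2b.png

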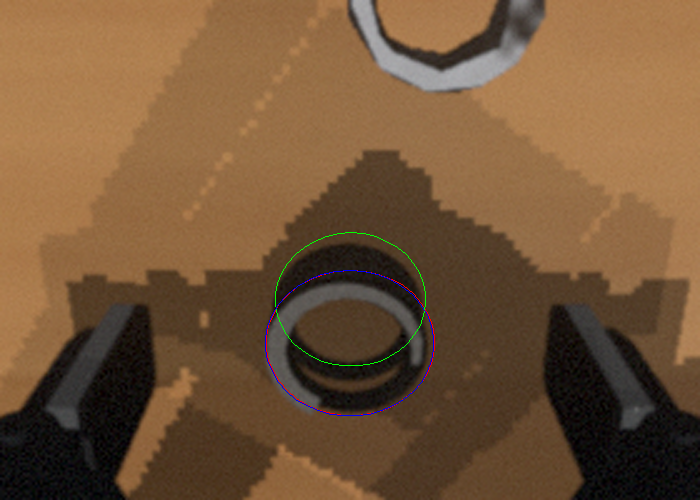

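The spring's top rim matches the predicted circle and sits centred between the fingers, so I'll close on it.

Request:
arm_command:
  rows:
    - {"offset": [0,0,0],"roll": 0,"hand": -1}
    - {"offset": [0,0,0],"roll": 0,"hand": -1}
    - {"offset": [0,0,0],"roll": 0,"hand": -1}
    - {"offset": [0,0,0],"roll": 0,"hand": -1}
    - {"offset": [0,0,0],"roll": 0,"hand": -1}
    - {"offset": [0,0,0],"roll": 0,"hand": -1}
    - {"offset": [0,0,0],"roll": 0,"hand": -1}
    - {"offset": [0,0,0],"roll": 0,"hand": -1}

```text
time_s: 5.2
position: [0.598, -0.3389, 0.0117]
orientation: [3.141, -0.002, 0.001]
contact_force: [1.2, -0.2, 3.0]
finger_gap: 0.0328
grip_force: 59.8
```

Request:
arm_command:
  rows:
    - {"offset": [0,0,-0.5],"roll": 0,"hand": -1}
    - {"offset": [0,0,-1.5],"roll": 0,"hand": -1}
    - {"offset": [0,0,-3],"roll": 0,"hand": -1}
    - {"offset": [0,0,-4],"roll": 0,"hand": -1}
    - {"offset": [0,0,-4],"roll": 0,"hand": -1}
    - {"offset": [0,0,-2],"roll": 0,"hand": -1}
    - {"offset": [0,0,0],"roll": 0,"hand": -1}
    - {"offset": [0,0,0],"roll": 0,"hand": -1}

```text
time_s: 6.2
position: [0.5967, -0.3381, 0.1591]
orientation: [-3.14, 0.002, 0.004]
contact_force: [0.4, -0.1, -1.4]
finger_gap: 0.0327
grip_force: 59.5
```

```bash
python3 - <<'E'
from h import *
o=observe();print(o['time_s'],o['position'],o['finger_gap'],o['grip_force'])
m,im=snap('wrist','w3');t=o['position']
cu=[(circ(t,.018,t[2]+.0075),(255,0,0)),(circ(t,.018,t[2]-.0115),(0,255,0))]
cv2.imwrite('pics/w3b.png',over(m,im,cu,(120,120,400,320),2.5))
E
```

```text
6.2 [ 0.59672092 -0.33806388  0.15909907] 0.03265974564685231 59.542138556716964
```

View pics/w3b.png

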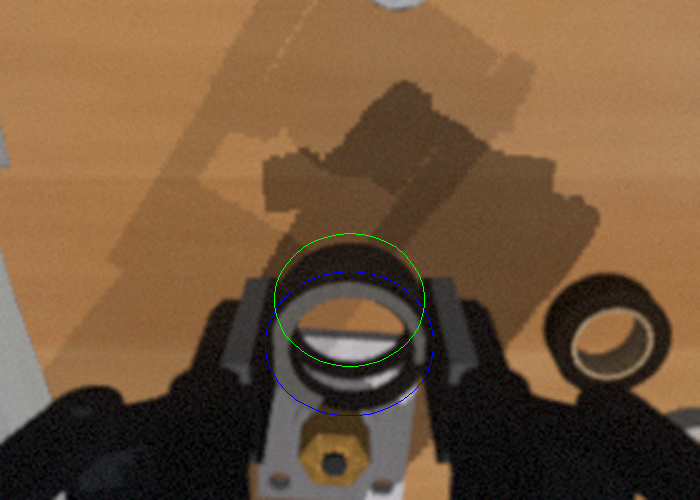

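The spring is held upright between the pads. Next I'll move towards the housing with it offset so the seat stays visible.

Request:
arm_command:
  rows:
    - {"offset": [-0.6,-2,-0.5],"roll": 0,"hand": -1}
    - {"offset": [-1.4,-4.5,-0.5],"roll": 0,"hand": -1}
    - {"offset": [-1.6,-5.2,-0.5],"roll": 0,"hand": -1}
    - {"offset": [-1.6,-5.2,-0.5],"roll": 0,"hand": -1}
    - {"offset": [-1.6,-5.2,-0.5],"roll": 0,"hand": -1}
    - {"offset": [-1.6,-5.2,-0.5],"roll": 0,"hand": -1}
    - {"offset": [-1.6,-5.2,-0.5],"roll": 0,"hand": -1}
    - {"offset": [-1.6,-5.2,-0.5],"roll": 0,"hand": -1}

```text
time_s: 7.25
position: [0.4802, 0.0407, 0.2006]
orientation: [-3.141, 0.002, 0.002]
contact_force: [0.9, 0.3, -0.2]
finger_gap: 0.0326
grip_force: 59.6
```

Request:
arm_command:
  rows:
    - {"offset": [-1.6,-5.2,0],"roll": 0,"hand": -1}
    - {"offset": [-1.6,-5.2,0],"roll": 0,"hand": -1}
    - {"offset": [-1.4,-5.2,0],"roll": 0,"hand": -1}
    - {"offset": [-1,-3,0],"roll": 0,"hand": -1}
    - {"offset": [-0.5,-1.5,0],"roll": 0,"hand": -1}
    - {"offset": [0,0,0],"roll": 0,"hand": -1}
    - {"offset": [0,0,0],"roll": 0,"hand": -1}
    - {"offset": [0,0,0],"roll": 0,"hand": -1}

```text
time_s: 8.25
position: [0.4218, 0.2386, 0.2013]
orientation: [3.141, -0.005, -0.0]
contact_force: [-0.5, 0.2, 0.8]
finger_gap: 0.0329
grip_force: 59.6
```

```bash
python3 - <<'E'
from h import *
import pickle
o=observe();print(o['time_s'],o['position'],o['finger_gap'],o['grip_force'],R.from_rotvec(o['orientation']).as_euler('xyz'))
m,im=snap('wrist','w4');pickle.dump((m,im,o),open('w4.pkl','wb'))
q=w2px(m,[[.4914,.2388,.031]])[0];print(q)
x,y=q.astype(int);x0,y0=max(x-90,0),max(y-75,0);print(x0,y0)
cv2.imwrite('pics/w4b.png',over(m,im,[],(x0,y0,x0+180,y0+140),4))
E
```

```text
8.25 [0.4217767  0.23856001 0.20127665] 0.032887892905753925 59.631893404293805 [ 3.14137110e+00  3.41971687e-05 -2.92000458e-03]
[259.02232906 108.58395116]
169 33
```

View pics/w4b.png

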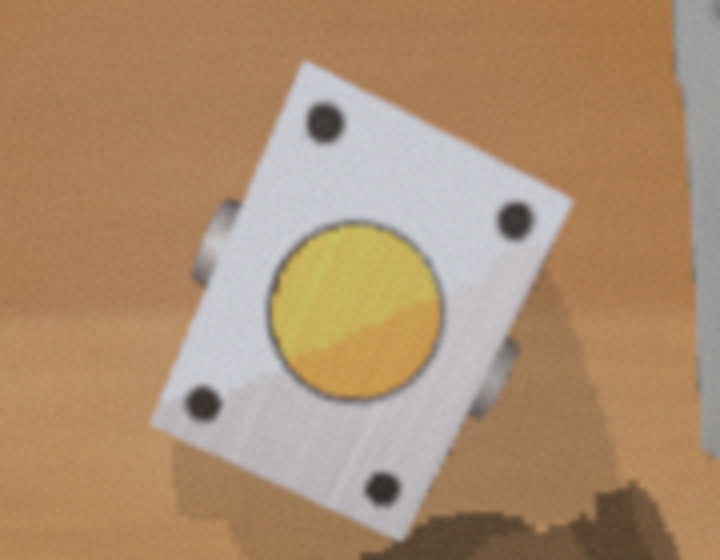

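In the crop (4x, origin 169,33) the threaded holes are at (325,122), (516,220), (204,403) and (383,488), with the seat at (356,311).

```bash
python3 - <<'E'
from h import *
import pickle
m,im,o=pickle.load(open('w4.pkl','rb'))
c=np.array([[325,122],[516,220],[204,403],[383,488],[356,311]])
px=(c+.5)/4-.5+[169,33]
p,e=fit(m,px[:4],.036);print(p,e.round(4));print('seat',px2w(m,px[4:],.036),'delta',p[:2]-o['position'][:2])
g=cv2.cvtColor(im,cv2.COLOR_RGB2GRAY).astype(float)
# subpixel dark-hole centroids
q=[]
for x,y in px[:4]:
    xi,yi=int(round(x)),int(round(y));w=g[yi-6:yi+7,xi-6:xi+7];wt=np.clip(150-w,0,None);Y,X=np.mgrid[yi-6:yi+7,xi-6:xi+7];q.append([(wt*X).sum()/wt.sum(),(wt*Y).sum()/wt.sum()])
p,e=fit(m,q,.036);print(p,e.round(4))
E
```

```text
[ 0.48926507  0.24030822 -0.4489907 ] [-0.      0.0002 -0.0001 -0.0001  0.0001 -0.0002  0.0001  0.0001]
seat [[0.48978031 0.24026729 0.036     ]] delta [0.06748837 0.00174821]
[ 0.48907085  0.24052372 -0.44866325] [ 0.      0.     -0.      0.     -0.     -0.0001  0.0001  0.0001]
```

Request:
arm_command:
  rows:
    - {"offset": [3,-0.1,2],"roll": 0,"hand": -1}
    - {"offset": [3.2,-0.1,4],"roll": 0,"hand": -1}
    - {"offset": [0.5,0,4],"roll": 0,"hand": -1}
    - {"offset": [0,0,2.5],"roll": 0,"hand": -1}
    - {"offset": [0,0,1.2],"roll": 0,"hand": -1}
    - {"offset": [0,0,0],"roll": 0,"hand": -1}
    - {"offset": [0,0,0],"roll": 0,"hand": -1}
    - {"offset": [0,0,0],"roll": 0,"hand": -1}

```text
time_s: 9.3
position: [0.4893, 0.2418, 0.0659]
orientation: [-3.141, 0.002, -0.004]
contact_force: [-0.3, 0.5, 0.5]
finger_gap: 0.0328
grip_force: 59.6
```

```bash
python3 - <<'E'
from h import *
o=observe();t=o['position'];print(t,o['contact_force'],np.array([.4892,.2404])-t[:2])
m,im=snap('wrist','w5')
cu=[(circ([.4892,.2404],.023,.036),(0,0,255)),(circ(t,.018,t[2]+.0075),(255,0,0)),(circ(t,.018,t[2]-.0115),(0,255,0))]
cv2.imwrite('pics/w5b.png',over(m,im,cu,(120,120,400,320),2.5))
E
```

```text
[0.48934655 0.24182271 0.06590377] [-0.27905111  0.54650262  0.53416116] [-0.00014655 -0.00142271]
```

View pics/w5b.png

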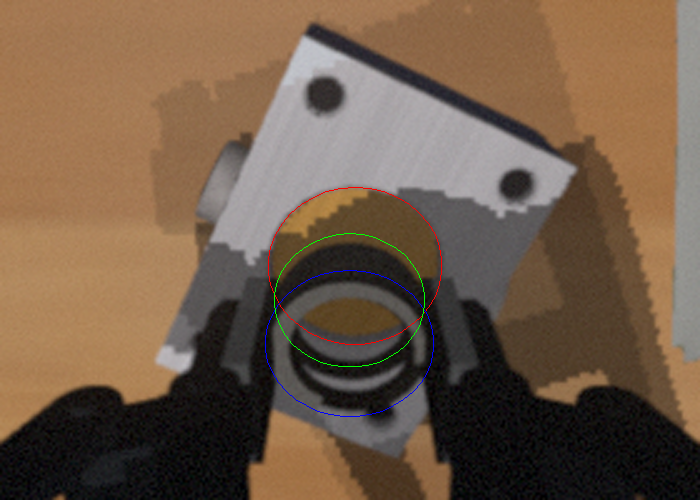

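The seat circle matches in the picture, and the spring is still held and upright. I'll lower it.

Request:
arm_command:
  rows:
    - {"offset": [0,0.1,1.0],"roll": 0,"hand": -1}
    - {"offset": [0,0,0.5],"roll": 0,"hand": -1}
    - {"offset": [0,0,0.3],"roll": 0,"hand": -1}
    - {"offset": [0,0,0.1],"roll": 0,"hand": -1}
    - {"offset": [0,0,0.1],"roll": 0,"hand": -1}
    - {"offset": [0,0,0],"roll": 0,"hand": -1}
    - {"offset": [0,0,0],"roll": 0,"hand": -1}
    - {"offset": [0,0,0],"roll": 0,"hand": -1}

```text
time_s: 10.35
position: [0.4885, 0.2405, 0.0445]
orientation: [-3.141, 0.002, -0.0]
contact_force: [-0.8, -0.2, -1.5]
finger_gap: 0.0328
grip_force: 59.6
```

Request:
arm_command:
  rows:
    - {"offset": [0,0,0.05],"roll": 0,"hand": -1}
    - {"offset": [0,0,0.05],"roll": 0,"hand": -1}
    - {"offset": [0,0,0.05],"roll": 0,"hand": -1}
    - {"offset": [0,0,0],"roll": 0,"hand": -1}
    - {"offset": [0,0,0],"roll": 0,"hand": -1}
    - {"offset": [0,0,0],"roll": 0,"hand": -1}
    - {"offset": [0,0,0],"roll": 0,"hand": -1}
    - {"offset": [0,0,0],"roll": 0,"hand": -1}

```text
time_s: 11.35
position: [0.4885, 0.2405, 0.0433]
orientation: [3.142, -0.002, 0.0]
contact_force: [-1.5, -2.0, 6.7]
finger_gap: 0.0324
grip_force: 62.8
```

Request:
arm_command:
  rows:
    - {"offset": [0,0,-0.05],"roll": 0,"hand": 0.2}
    - {"offset": [0,0,0],"roll": 0,"hand": 1}
    - {"offset": [0,0,0],"roll": 0,"hand": 1}
    - {"offset": [0,0,0],"roll": 0,"hand": 1}
    - {"offset": [0,0,0],"roll": 0,"hand": 1}
    - {"offset": [0,0,0],"roll": 0,"hand": 1}
    - {"offset": [0,0,0],"roll": 0,"hand": 1}
    - {"offset": [0,0,0],"roll": 0,"hand": 1}

```text
time_s: 12.35
position: [0.4884, 0.2404, 0.0433]
orientation: [3.142, -0.002, -0.0]
contact_force: [0.1, -0.2, 0.2]
finger_gap: 0.0854
grip_force: 0.0
```

Request:
arm_command:
  rows:
    - {"offset": [0,0,-1],"roll": 0,"hand": 1}
    - {"offset": [0,0,-3],"roll": 0,"hand": 1}
    - {"offset": [0,0,-5],"roll": 0,"hand": 1}
    - {"offset": [0,0,-5],"roll": 0,"hand": 1}
    - {"offset": [0,0,-2],"roll": 0,"hand": 1}
    - {"offset": [0,0,0],"roll": 0,"hand": 1}
    - {"offset": [0,0,0],"roll": 0,"hand": 1}
    - {"offset": [0,0,0],"roll": 0,"hand": 1}

```text
time_s: 13.35
position: [0.4872, 0.24, 0.2007]
orientation: [3.14, -0.002, -0.006]
contact_force: [-0.1, 0.2, -0.4]
finger_gap: 0.0855
grip_force: 0.0
```

```bash
python3 - <<'E'
from h import *
o=observe();t=o['position'];print(t,o['time_s'],R.from_rotvec(o['orientation']).as_euler('xyz'))
m,im=snap('wrist','w6')
h=[.4892,.2404,-.4488]
cu=[(circ(h,.023,.036),(0,0,255)),(circ(h,.018,.050),(255,0,0))]+[(circ(q,.0045,.036),(0,0,255)) for q in holes(h)]
cv2.imwrite('pics/w6b.png',over(m,im,cu,(170,100,350,240),4))
E
```

```text
[0.48722251 0.23997539 0.20070704] 13.35 [ 3.14005212e+00  4.11334244e-03 -1.22215037e-03]
```

View pics/w6b.png

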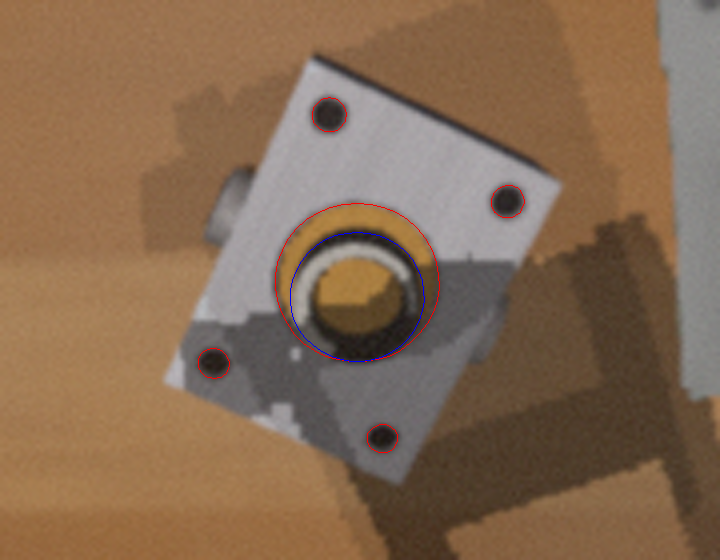

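The spring stands centred on the seat floor, and the housing hole overlays match exactly. Next is the cover, gripping the flats at tool yaw 0.447.

Request:
arm_command:
  rows:
    - {"offset": [-0.2,3,0],"roll": 0,"hand": 1}
    - {"offset": [-0.4,6,0],"roll": 0,"hand": 1}
    - {"offset": [-0.4,6,0],"roll": 0,"hand": 1}
    - {"offset": [-0.4,6,0],"roll": 0,"hand": 1}
    - {"offset": [-0.4,6,0],"roll": 0,"hand": 1}
    - {"offset": [-0.4,6,0],"roll": 0,"hand": 1}
    - {"offset": [-0.4,6,0],"roll": 0,"hand": 1}
    - {"offset": [-0.4,6,0],"roll": 0,"hand": 1}

```text
time_s: 14.4
position: [0.457, -0.2113, 0.2024]
orientation: [-3.141, 0.002, 0.001]
contact_force: [0.2, 0.2, -0.4]
finger_gap: 0.0852
grip_force: 0.0
```

Request:
arm_command:
  rows:
    - {"offset": [-0.4,6,0],"roll": 0,"hand": 1}
    - {"offset": [-0.4,4,0],"roll": 0,"hand": 1}
    - {"offset": [-0.1,2,0],"roll": 0,"hand": 1}
    - {"offset": [0,0,0],"roll": -0.15,"hand": 1}
    - {"offset": [0,0,0],"roll": -0.15,"hand": 1}
    - {"offset": [0,0,0],"roll": -0.15,"hand": 1}
    - {"offset": [0,0,0],"roll": 0,"hand": 1}
    - {"offset": [0,0,0],"roll": 0,"hand": 1}

```text
time_s: 15.4
position: [0.4488, -0.329, 0.2029]
orientation: [-3.063, -0.697, 0.0]
contact_force: [-0.5, -0.4, 0.4]
finger_gap: 0.0856
grip_force: 0.0
```

```bash
cat >> h.py <<'E'
def refine(m,im,p,z,r=.0055,lo=None,it=15):
    """move the model so hole discs are darkest against their surround"""
    from scipy.optimize import minimize
    g=cv2.GaussianBlur(cv2.cvtColor(im,cv2.COLOR_RGB2GRAY),(0,0),.8).astype(np.float32)
    def c(p):
        s=0
        for h in holes(p):
            a=np.vstack([circ(h,k*r,z) for k in(.3,.6,.8)]);b=np.vstack([circ(h,k*r,z) for k in(1.25,1.5)])
            f=lambda P:cv2.remap(g,w2px(m,P).astype(np.float32).reshape(-1,1,2),None,cv2.INTER_LINEAR).mean()
            s+=f(a)-f(b)
        return s
    q=minimize(c,p,method='Nelder-Mead',options=dict(initial_simplex=np.array(p)+np.array([[0,0,0],[.003,0,0],[0,.003,0],[0,0,.05]]),maxiter=200))
    return q.x,q.fun
E
python3 - <<'E'
from h import *
import pickle
o=observe();t=o['position'];yaw=R.from_rotvec(o['orientation']).as_matrix();y=np.arctan2(yaw[1,0],yaw[0,0]);print(t,o['time_s'],'yaw',y)
m,im=snap('wrist','w7')
for mm,ii in((m,im),pickle.load(open('w1.pkl','rb'))[:2]):
    print(refine(mm,ii,[.4483,-.3304,-.077],.008))
p=np.array([.4483,-.3304]);d=yaw.T@np.r_[p-t[:2],0];print('tool move cm',d*100)
mh,ih,_=pickle.load(open('w4.pkl','rb'));print(refine(mh,ih,[.4892,.2404,-.4488],.036,.0045))
E
```

```text
[ 0.44879625 -0.32895481  0.20292739] 15.4 yaw 0.44742005699104354
(array([ 0.44869551, -0.33073016, -0.06961962]), np.float64(-160.83233642578125))
(array([ 0.44825125, -0.33053585, -0.07194197]), np.float64(-118.47149658203125))
tool move cm [-1.07265177e-01  1.08824131e-01 -6.40993497e-05]
(array([ 0.48912508,  0.24054053, -0.44973744]), np.float64(-417.9021911621094))
```

Request:
arm_command:
  rows:
    - {"offset": [-0.1,0.13,3],"roll": 0,"hand": 1}
    - {"offset": [0,0,5],"roll": 0,"hand": 1}
    - {"offset": [0,0,4.5],"roll": 0,"hand": 1}
    - {"offset": [0,0,2.5],"roll": 0,"hand": 1}
    - {"offset": [0,0,1.3],"roll": 0,"hand": 1}
    - {"offset": [0,0,0],"roll": 0,"hand": 1}
    - {"offset": [0,0,0],"roll": 0,"hand": 1}
    - {"offset": [0,0,0],"roll": 0,"hand": 1}

```text
time_s: 16.45
position: [0.4492, -0.3319, 0.0419]
orientation: [3.061, 0.698, 0.003]
contact_force: [0.1, -0.2, 0.5]
finger_gap: 0.0852
grip_force: 0.0
```

Request:
arm_command:
  rows:
    - {"offset": [0,-0.05,1],"roll": 0,"hand": 1}
    - {"offset": [0,0,0.8],"roll": 0,"hand": 1}
    - {"offset": [0,0,0.4],"roll": 0,"hand": 1}
    - {"offset": [0,0,0],"roll": 0,"hand": 1}
    - {"offset": [0,0,0],"roll": 0,"hand": 1}
    - {"offset": [0,0,0],"roll": 0,"hand": 1}
    - {"offset": [0,0,0],"roll": 0,"hand": 1}
    - {"offset": [0,0,0],"roll": 0,"hand": 1}

```text
time_s: 17.45
position: [0.4483, -0.3307, 0.0185]
orientation: [3.063, 0.699, 0.0]
contact_force: [0.1, -0.7, -0.6]
finger_gap: 0.0855
grip_force: 0.0
```

Request:
arm_command:
  rows:
    - {"offset": [0,0,0],"roll": 0,"hand": -1}
    - {"offset": [0,0,0],"roll": 0,"hand": -1}
    - {"offset": [0,0,0],"roll": 0,"hand": -1}
    - {"offset": [0,0,0],"roll": 0,"hand": -1}
    - {"offset": [0,0,0],"roll": 0,"hand": -1}
    - {"offset": [0,0,0],"roll": 0,"hand": -1}
    - {"offset": [0,0,0],"roll": 0,"hand": -1}
    - {"offset": [0,0,0],"roll": 0,"hand": -1}

```text
time_s: 18.45
position: [0.4485, -0.331, 0.0188]
orientation: [3.062, 0.699, 0.001]
contact_force: [-0.9, 0.4, 5.0]
finger_gap: 0.0284
grip_force: 64.3
```

Request:
arm_command:
  rows:
    - {"offset": [0,0,-0.5],"roll": 0,"hand": -1}
    - {"offset": [0,0,-1.5],"roll": 0,"hand": -1}
    - {"offset": [0,0,-3],"roll": 0,"hand": -1}
    - {"offset": [0,0,-4],"roll": 0,"hand": -1}
    - {"offset": [0,0,-4],"roll": 0,"hand": -1}
    - {"offset": [0,0,-2],"roll": 0,"hand": -1}
    - {"offset": [0,0,0],"roll": 0,"hand": -1}
    - {"offset": [0,0,0],"roll": 0,"hand": -1}

```text
time_s: 19.45
position: [0.4472, -0.3299, 0.1662]
orientation: [-3.06, -0.698, 0.003]
contact_force: [0.7, -0.2, -3.0]
finger_gap: 0.0286
grip_force: 62.8
```

```bash
python3 - <<'E'
from h import *
import pickle
o=observe();t=o['position'];M=R.from_rotvec(o['orientation']).as_matrix();y=np.arctan2(M[1,0],M[0,0]);print(t,o['time_s'],'yaw',y,o['grip_force'],o['contact_force'],o['moment'])
m,im=snap('wrist','w8');pickle.dump((m,im,o),open('w8.pkl','wb'))
print(refine(m,im,[*t[:2],y-.524],t[2]-.0187+.008))
m2,im2=snap('scene','s8')
E
```

```text
[ 0.44719165 -0.32986613  0.16620396] 19.45 yaw 0.448748744630655 62.771879854063855 [ 0.72935814 -0.22715909 -2.98004246] [ 0.0004082  -0.00754344  0.01743224]
(array([ 0.44779491, -0.32994632, -0.07484138]), np.float64(-169.23721313476562))
```

Request:
arm_command:
  rows:
    - {"offset": [0,0,0],"roll": 0.125,"hand": -1}
    - {"offset": [0,0,0],"roll": 0.125,"hand": -1}
    - {"offset": [0,0,0],"roll": 0.124,"hand": -1}
    - {"offset": [0.3,-2,0],"roll": 0,"hand": -1}
    - {"offset": [0.6,-4,0],"roll": 0,"hand": -1}
    - {"offset": [0.75,-5,0],"roll": 0,"hand": -1}
    - {"offset": [0.75,-5,0],"roll": 0,"hand": -1}
    - {"offset": [0.75,-5,0],"roll": 0,"hand": -1}

```text
time_s: 20.55
position: [0.463, -0.1163, 0.1673]
orientation: [-3.138, -0.12, 0.002]
contact_force: [0.4, -0.3, -2.0]
finger_gap: 0.029
grip_force: 62.6
```

Request:
arm_command:
  rows:
    - {"offset": [0.82,-5.5,0],"roll": 0,"hand": -1}
    - {"offset": [0.82,-5.5,0],"roll": 0,"hand": -1}
    - {"offset": [0.82,-5.5,0],"roll": 0,"hand": -1}
    - {"offset": [0.82,-5.5,0],"roll": 0,"hand": -1}
    - {"offset": [0.82,-5.5,0],"roll": 0,"hand": -1}
    - {"offset": [0.75,-5,0],"roll": 0,"hand": -1}
    - {"offset": [0.46,-3,0],"roll": 0,"hand": -1}
    - {"offset": [0,0,0],"roll": 0,"hand": -1}

```text
time_s: 21.55
position: [0.4888, 0.2413, 0.1673]
orientation: [3.139, 0.126, -0.003]
contact_force: [-0.4, -0.5, -3.0]
finger_gap: 0.029
grip_force: 62.5
```

Request:
arm_command:
  rows:
    - {"offset": [0,0,1],"roll": 0,"hand": -1}
    - {"offset": [0,0,2],"roll": 0,"hand": -1}
    - {"offset": [0,0,2],"roll": 0,"hand": -1}
    - {"offset": [0,0,1.5],"roll": 0,"hand": -1}
    - {"offset": [0,0,0.5],"roll": 0,"hand": -1}
    - {"offset": [0,0,0],"roll": 0,"hand": -1}
    - {"offset": [0,0,0],"roll": 0,"hand": -1}
    - {"offset": [0,0,0],"roll": 0,"hand": -1}

```text
time_s: 22.55
position: [0.4909, 0.2393, 0.0992]
orientation: [-3.139, -0.118, -0.003]
contact_force: [0.2, -0.4, -3.1]
finger_gap: 0.0287
grip_force: 62.6
```

```bash
cat > chk.py <<'E'
from h import *
import pickle,sys
ps=[]
for i in range(3):
    o=observe();t=o['position'];M=R.from_rotvec(o['orientation']).as_matrix();y=np.arctan2(M[1,0],M[0,0]);m,im=snap('wrist','c%d'%i);ps.append(t)
    print(t.round(4),'yaw',y.round(4),'tilt',M[:2,2].round(4),o['grip_force'])
    p,f=refine(m,im,[*t[:2],y-.524],t[2]-.0187+.008);print(p.round(4),f)
pickle.dump((m,im,o,p),open('c.pkl','wb'))
h=np.array([.48915,.2405,-.4493]);d=h-p;print('world',d,'tool cm',(M.T@np.r_[d[:2],0]*100).round(3),'roll',-d[2],o['time_s'])
E
python3 chk.py
```

```text
[0.4909 0.2393 0.0992] yaw 0.0749 tilt [0.0016 0.0006] 62.61476570306172
[ 0.4912  0.2393 -0.4245] -179.0235595703125
[0.4908 0.2393 0.0991] yaw 0.0749 tilt [0.0013 0.0005] 62.61390659285496
[ 0.4911  0.2392 -0.4243] -179.3395538330078
[0.4907 0.2392 0.0989] yaw 0.0749 tilt [0.001  0.0004] 62.613273417545656
[ 0.4909  0.2392 -0.4217] -175.19683837890625
world [-0.0017764   0.0013194  -0.02761044] tool cm [-0.167 -0.145 -0.   ] roll 0.02761043505635874 22.65
```

Request:
arm_command:
  rows:
    - {"offset": [-0.06,-0.07,0.5],"roll": 0,"hand": -1}
    - {"offset": [-0.06,-0.06,0.5],"roll": 0,"hand": -1}
    - {"offset": [0,0,0.3],"roll": 0,"hand": -1}
    - {"offset": [0,0,0.1],"roll": 0,"hand": -1}
    - {"offset": [0,0,0],"roll": 0,"hand": -1}
    - {"offset": [0,0,0],"roll": 0,"hand": -1}
    - {"offset": [0,0,0],"roll": 0,"hand": -1}
    - {"offset": [0,0,0],"roll": 0,"hand": -1}

```text
time_s: 23.7
position: [0.4891, 0.2403, 0.0845]
orientation: [-3.139, -0.117, -0.0]
contact_force: [-0.4, -0.2, -2.7]
finger_gap: 0.0293
grip_force: 62.6
```

```bash
python3 chk.py; python3 - <<'E'
from h import *
import pickle
m,im,o,p=pickle.load(open('c.pkl','rb'));z=o['position'][2]-.0187
h=[.48915,.2405,-.4493]
cu=[(circ(q,.0055,z+.008),(0,0,255)) for q in holes(h)]+[(circ(q,.0055,z+.008),(0,255,0)) for q in holes(p)]
A=over(m,im,cu,(150,110,370,310),2.6)
m,im=snap('scene','s9');P=[(circ(q,.0055,z+.008),(0,0,255)) for q in holes(h)]
x,y=w2px(m,[[.489,.24,.06]])[0].astype(int)
B=over(m,im,P,(max(x-28,0),y-65,max(x-28,0)+56,y+65),4)
cv2.imwrite('pics/fin.png',np.hstack([A,B]))
E
```

```text
[0.4891 0.2403 0.0845] yaw 0.0748 tilt [0.0002 0.0001] 62.61293706443155
[ 0.4894  0.2404 -0.425 ] -169.71432495117188
[0.4891 0.2403 0.0844] yaw 0.0748 tilt [0.0001 0.0001] 62.612278592764596
[ 0.4894  0.2404 -0.4274] -170.0238037109375
[0.489  0.2403 0.0844] yaw 0.0748 tilt [0.0001 0.    ] 62.61240771692428
[ 0.4894  0.2404 -0.4258] -170.09483337402344
world [-2.42937169e-04  9.44149921e-05 -2.34939713e-02] tool cm [-0.024 -0.011 -0.   ] roll 0.023493971282223136 23.8
```

View pics/fin.png

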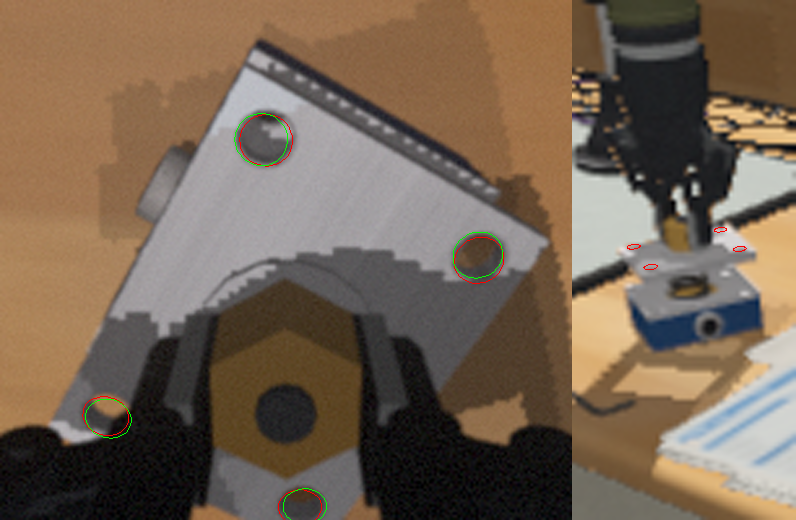

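The cover is level and clear of the housing and spring. Its holes lie within about 1 mm of the targets, well inside the 4 mm tolerance, so I'm handing in.

```bash
python3 -c "
from bench import *
print(hand_in())"
```

```text
the job is handed in; nothing more can be done
None
```

The spring stands released in the housing seat. The cover is held level about 3 cm above the housing, its holes measured within about 1 mm of the threaded ones. I handed the job in at about 24 s; no verdict came back.

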